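Clamp the aluminium bar in the screw press

ROBOT

A 6-joint arm with a two-finger parallel gripper is mounted at the origin on a cart in front of the work surface, level with it; the furniture and walls round the work are solid. World frame = base frame: x ahead of the robot, y to its left, z up, the work surface at z = 0. Lengths are in mm, angles in rad, forces in N, time in s.
With the tool pointing down it reaches from about 275 to 825 mm from the base axis. Payload 4.9 kg.
Tool frame: the origin (TCP) lies at the very end of the fingers, on their centre line; the grasp point (between the pads) lies 19 mm behind it; z points along the fingers, y is the line along which they close (so a half turn about z gives the same grasp; the last joint's range is limited). The gripper opens to 85 mm and grips with 20 to 120 N. Pads are 22 mm wide; open, the fingers measure 114 mm over their backs; the gripper's body (76 mm by 85 mm) begins 54 mm behind the grasp point. The pads swing forward as they close: fully open they stand 13 mm farther back than shut.
Start: joints at [-1.361, 0.326, -0.193, 1.052, 0, 1.437], TCP at [185.399, -517.828, 231.281] pointing down, gripper open.
Joint ranges: [-2.65, 2.65], [-0.97, 1.79], [-1.3, 1.35], [-1.93, 2.1], [-1.47, 1.37], [-3.14, 3.14]. Speed limits (rad/s): [2.57, 2.57, 3.14, 3.14, 3.14, 3.14].

INTERFACE

Orientations are given as [roll, pitch, yaw] about the fixed x, y, z axes, in that order (R = Rz(yaw) Ry(pitch) Rx(roll)).
In Python, from bench import bot, solve_ik, imaging gives the robot as it stands. Calls block until the motion is done:
- bot.move_ptp(position, orientation): joint-space move of the TCP to a pose.
- bot.movel(position, rot=None, max_speed=150, threshold=None): straight line of the TCP; rot=None keeps the orientation; max_speed is the mean speed in mm/s. With threshold (N) it stops when the force on the tool has changed by that much, and returns True; else False.
- bot.move_j(angles): joint-space move.
- bot.grip(opening, effort=None): opening from 0.0 (shut) to 1.0 (fully open); effort is the grip in N (None keeps the last); returns when the fingers have stopped.
- bot.dwell(seconds).
- solve_ik(position, orientation): joint angles nearest the present ones, or None.
- bot.get_state(): the state.
- imaging.capture(name): name is "side" or "top"; returns the picture (420x560x3 uint8, blue, green, red); there is no depth.
- imaging.camera_model(name): a dict with "K" (3x3 intrinsics, pixels), "position" and "rotation" of the camera in the world. Camera axes: x right, y up, looking along -z (the intrinsics and any distortion apply to the point x, -y, -z); pixel columns grow to the right and rows downward; lengths in mm; the calibration is good to about 2 mm. A picture is of the moment at which its call begins. camera_model takes no time and is no camera call.
A pose or a line that the arm cannot do raises bot.IKError and nothing moves.
- bot.sign_off(): hands the job in; it is judged then, once.
The state is a dict: "t": time; "qpos": joint angles; "joint_velocities": joint speeds; "effort": joint torques, N m; "tcp_pos": TCP position; "orientation": TCP orientation; "contact_force": force on the tool from outside, world axes, zero at the start; "wrist_torque": the same for the moment, N m; "opening": opening from 0.0 (shut) to 1.0 (fully open); "gripper_force": force on a finger pad.
Only numpy, scipy, OpenCV 4.12 (cv2) and the standard library are available. Lean on these libraries where they do the work, as an engineer would, in place of code of your own. Each camera call takes 0.05 s, during which the arm holds its last target. There are 200 camera calls.

TASK

Push the aluminium bar along its channel in the green screw press until it is fully home against the end stop, then wind the T-handle on top clockwise, half a turn at a time by alternate ends, until the pad clamps the bar. Nip it up moderately: stop when turning has become clearly heavier, about half as hard again as the free-running screw (0.45 newton-metre in place of 0.3), never forcing it, then let go and leave the other things on the bench alone.

Things in the scene. Friction and masses are not known exactly. Their poses are not given: they have to be found in the camera images.
- press: green bench screw press, fixed to the bench. Origin at bench level on the vertical screw axis; x points to the back, z up. Base plate 110 mm wide, x from -130 to +125 mm. Channel along x for the bar: its floor is a steel packing plate, 24 to 30 mm above the bench, another thickness each time; side rails 12 mm wide, tops at 44 mm, 42.4 mm apart (x -60 to +35 mm)
- column_top (a point): top of the press's upright round column, 338 mm above the bench, 95 mm behind the screw axis. Column 32 mm thick, black cap 38 mm; a 56 mm collar and a 34 mm wide arm from it carry the screw, arm's top 157 mm above the bench. The column leaves no room for a gripper behind the handle: drive an end of the handle round the front half only, then take the other end
- end_stop (a point): middle of the front face of the end stop (block 66 mm wide, top 52 mm above the bench) at the back of the channel, 35 mm behind the screw axis, 38.5 mm above the bench; axes as the press
- bar_blank: aluminium bar, loose, 150 x 40 x 25 mm, lying along the channel (its x along the channel to the back), drawn out to the front by 35 to 60 mm at the start. Origin at the centre of its underside. About 0.3 to 0.65 kg
- blank_back (a point): centre of the bar's rear end face (75 mm behind its centre, half-way up); it must meet the end stop
- blank_front (a point): centre of the bar's front end face (75 mm in front of its centre, half-way up), the face to push on; it sticks out towards the robot, clear of the handle above
- tee: T-handle on the screw: level steel rod 12 mm thick along its own x, 132 mm over the two black 18 mm ball ends, in a 26 mm hub. Origin on the screw axis at the rod's mid-height, 196 to 202 mm above the bench at the start. Turned clockwise from above it tightens and sinks 20 mm a turn; 0.7 to 1.3 turns to clamping. It stays where it is left
- tee_end (a point): middle of one ball end of the handle, 57 mm from the screw axis (the other end is the same). Free-running friction 0.3 N m: 6.7 N pushed 45 mm from the axis. Once the pad bears on the bar the torque rises steeply, 0.0032 N m per newton of clamping, within about 0.35 rad of turning, to the wanted 0.45 N m (10 N at 45 mm); 0.57 N m is too much
- pad: round brass pressure pad, 30 mm across, under the screw, which comes down on the bar; it goes up and down with the screw. Origin on the screw axis at its underside
- tape_measure: white tape measure with a yellow disc, 97 x 78 x 38 mm, a bystander; origin under its centre
- paste_tin: round grey tin with a green lid, 79 mm across, 42 mm high, a bystander; origin under its centre
- spray_can: orange and white spray can with a red cap, 53 mm across, 171 mm high, a bystander; origin under its centre
Not all that is in view belongs to the job. There is more than one size of the bar_blank; the one meant has the size given above.

How it is judged (in metres and radians):
On the way, in this order (a step that is already met when the one before it is completed fails the run):
1. the bar lies home against the end stop, not yet clamped (x of blank_back in the frame of end_stop above -0.003 m and angle between the x axis of bar_blank and the x axis of press, either way round below 0.06 rad and y of blank_back in the frame of end_stop between -0.004 and 0.004 m and z of blank_back in the frame of end_stop between -0.008 and 0.008 m and contact force between pad and bar_blank below 2 N), for 0.2 s.
2. the pad clamps the bar (x of blank_back in the frame of end_stop above -0.003 m and angle between the x axis of bar_blank and the x axis of press, either way round below 0.06 rad and y of blank_back in the frame of end_stop between -0.004 and 0.004 m and z of blank_back in the frame of end_stop between -0.008 and 0.008 m and contact force between pad and bar_blank above 25 N), for 0.2 s.
At the end, for the whole second after the job is handed in: The bar's rear end is within 3 mm of the end stop, lying in the channel (within 4 mm sideways, 8 mm in height) and in line with it (0.06 rad), at rest, and the pad presses on it with more than 25 N (all of step 2 and linear speed of bar_blank below 0.01 m/s); the robot touches nothing.
It fails at once if the screw is over-tightened: the pad presses on the bar with more than 95 N (0.57 N m on the handle, about twice the free-running torque) (contact force between pad and bar_blank above 95 N).
It fails at once if the handle is forced: the robot bears on it with more than 30 N (contact force between the arm and tee above 30 N).
It fails at once if the tape measure is moved by more than 3 cm (distance of tape_measure from where it was at the start of the episode above 0.03 m).
It fails at once if the paste tin is moved by more than 3 cm (distance of paste_tin from where it was at the start of the episode above 0.03 m).
It fails at once if the spray can is moved by more than 3 cm (distance of spray_can from where it was at the start of the episode above 0.03 m).
It also fails if it takes over 72 s, if anything falls off the work surface, if the arm or the gripper's body presses on something with over 40 N, if the wrist force passes 120 N, or if a joint passes its speed limit or range.

## Working session

There is one attempt and no reset: what is moved stays moved. The work goes in short steps, each a Python script; the robot and the scene stay as the last script left them, time stands still between calls to the robot, and variables do not carry over. Pictures are saved under pics/ and viewed, at most 10 in all, crops included, and the job is handed in when it is done.

```bash
mkdir -p pics; ls
python3 - <<'E'
from bench import bot, solve_ik, imaging
import cv2
for n in("side","top"):
    cv2.imwrite(f"pics/{n}0.png",imaging.capture(n)); m=imaging.camera_model(n); print(n,m)
s=bot.get_state();print(s)
E
```

```text
pics
side {'K': array([[536.45059992,   0.        , 280.26637523],
       [  0.        , 536.45059992, 198.77116267],
       [  0.        ,   0.        ,   1.        ]]), 'position': array([ -16.67447962, 1515.34173615, 1008.0906239 ]), 'rotation': array([ 1.12870702,  0.02427309, -2.78560125])}
top {'K': array([[507.41025253,   0.        , 274.63741693],
       [  0.        , 507.41025253, 210.71899318],
       [  0.        ,   0.        ,   1.        ]]), 'position': array([ 347.59324723,  -61.03030463, 1568.98174667]), 'rotation': array([ 0.18788896,  0.02422773, -1.56989111])}
{'t': 0.1, 'qpos': array([-1.36124769e+00,  3.26868358e-01, -1.93443514e-01,  1.05200400e+00,
       -1.48475468e-05,  1.43661222e+00]), 'joint_velocities': array([-0.00154015, -0.00154904,  0.00339886,  0.00090519, -0.00084741,
       -0.00100091]), 'effort': array([ 1.65487210e-03, -4.44240582e+01,  2.63036907e+01,  7.85343902e-03,
        3.46039621e-05, -5.27836420e-06]), 'tcp_pos': array([ 185.26174443, -517.32740836,  230.59622623]), 'orientation': array([-3.14008479e+00, -1.88572862e-04,  3.43732611e-01]), 'contact_force': array([ 0.02013787, -0.53822415, -0.24936312]), 'wrist_torque': array([ 0.00563171, -0.00128904,  0.01244634]), 'gripper_force': 0.0, 'opening': 1.0019337436562463}
```

View pics/side0.png

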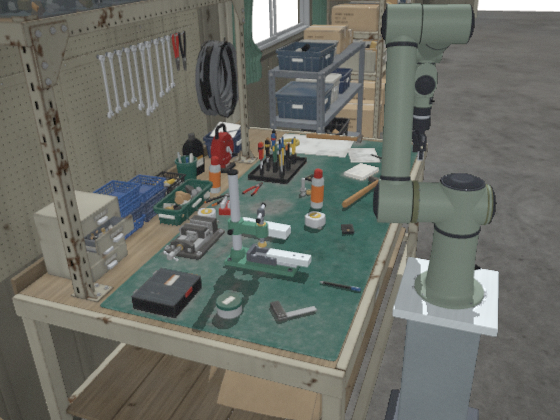

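View pics/top0.png

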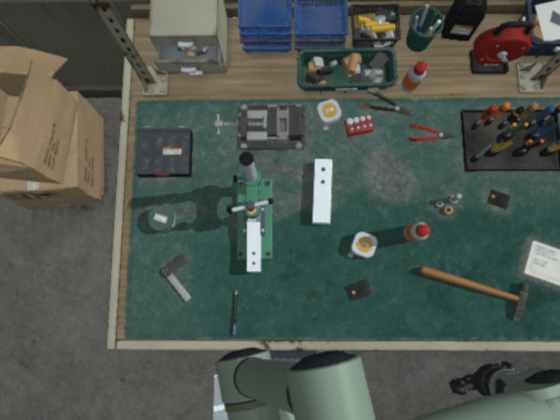

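The side view shows the press at about (250,235). In the top view its column cap is at (247,160), the handle at (250,207) and the bar at (254,245). Next I'll zoom in and set up the geometry helpers.

```bash
cat > h.py <<'E'
import numpy as np, cv2
from scipy.spatial.transform import Rotation as R
from bench import bot, solve_ik, imaging
def cam(n):
    m=imaging.camera_model(n); return m["K"],np.array(m["position"]),R.from_euler("xyz",m["rotation"]).as_matrix()
def proj(n,p):
    K,c,r=cam(n); q=(np.atleast_2d(p)-c)@r; q=q*[1,-1,-1]; q=q@K.T; return q[:,:2]/q[:,2:]
def plane(n,uv,z):
    K,c,r=cam(n); uv=np.atleast_2d(uv); d=np.c_[uv,np.ones(len(uv))]@np.linalg.inv(K).T*[1,-1,-1]@r.T
    return c+d*((z-c[2])/d[:,2])[:,None]
E
python3 - <<'E'
from h import *
s=cv2.imread("pics/side0.png");t=cv2.imread("pics/top0.png")
a=cv2.resize(s[160:285,205:325],None,fx=4,fy=4,interpolation=cv2.INTER_CUBIC)
b=cv2.resize(t[150:280,225:340],None,fx=4,fy=4,interpolation=cv2.INTER_CUBIC)[:500,:320]
cv2.imwrite("pics/z0.png",np.hstack([a,b]))
print("cap",plane("top",[247,159],338)); print("hub",plane("top",[250.5,206.5],200))
print("bar ends",plane("top",[[247,221],[262,221],[247,271],[261,271]],52))
print("base",plane("top",[[237,177],[272,177],[272,258],[237,258]],15))
print("selfcheck arm tcp", proj("side",bot.get_state()["tcp_pos"]))
E
```

```text
cap [[714.73804085  38.86677823 338.        ]]
hub [[620.00263642  38.90110902 200.        ]]
bar ends [[604.60394895  59.90795573  52.        ]
 [604.45833199  14.31920209  52.        ]
 [453.47221418  58.23110871  52.        ]
 [453.43944041  16.46078055  52.        ]]
base [[752.14994631  96.11712034  15.        ]
 [751.55276158 -14.67462618  15.        ]
 [495.65060881 -15.15482466  15.        ]
 [495.80135726  92.32601015  15.        ]]
selfcheck arm tcp [[416.83283549 159.65236868]]
```

View pics/z0.png

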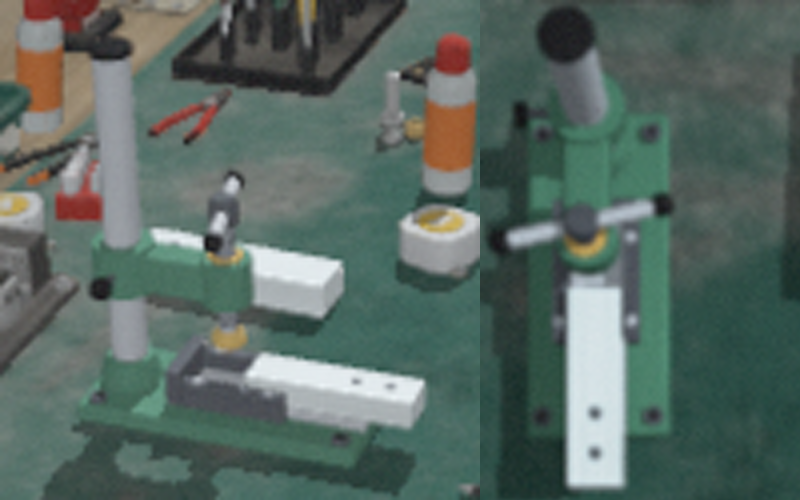

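The crop shows the ball ends at top-view pixels (230.5,209.5) and (270.5,200.8). The bar's front edge is at row ~271 and its rear is inside the rails, under the yellow-collared pad. Next: rod angle, press centre, and IK feasibility for the planned arcs.

```bash
cat >> h.py <<'E'
AX=np.array([620.,39.])
def pose(th,z,r=47,gap=0.,off=17.):
    "finger pose trailing the handle end at angle th (deg) for clockwise pushing"
    a=np.radians(th); e=np.array([np.cos(a),np.sin(a)]); t=np.array([e[1],-e[0]])
    p=AX+r*e-(off+gap)*t; yaw=np.arctan2(np.sin(a+np.pi/2),np.cos(a+np.pi/2))
    return [p[0],p[1],z],[np.pi,0,yaw]
E
python3 - <<'E'
from h import *
t=cv2.imread("pics/top0.png")
g=t[190:220,222:280].max(2); m=np.zeros_like(g)
dark=((g<45)*255).astype(np.uint8); n,l,s,c=cv2.connectedComponentsWithStats(dark)
for i in range(1,n):
    if s[i,4]>6: print("dark",s[i,4],c[i]+[222,190],plane("top",c[i]+[222,190],199)[0])
e=plane("top",[[230.5,209.5],[270.5,200.8]],199); print(e,e.mean(0),np.linalg.norm(e[0]-e[1]),np.degrees(np.arctan2(*(e[0]-e[1])[[1,0]])))
w=((t.min(2)>170)*255).astype(np.uint8)[210:280,240:270]; ct=max(cv2.findContours(w,0,2)[0],key=cv2.contourArea)+[240,210]
b=plane("top",ct.reshape(-1,2),52)[:,:2]; print("bar",cv2.minAreaRect(b.astype(np.float32)))
for y in (0,180):
  for th in range(110,-300,-30):
    p,o=pose(th,185); o[2]+=np.radians(y); q=solve_ik(p,o); print(y,th,None if q is None else np.round(q,2))
for x in(425,442,494):
  q=solve_ik([x,38,33],[np.pi,0,0]);print(None if q is None else np.round(q,2))
E
```

```text
dark 12 [270.33333333 200.75      ] [636.1677898  -15.68821341 199.        ]
dark 22 [229.04545455 210.04545455] [610.47098978  98.09080212 199.        ]
[[611.98683142  94.09868147 199.        ]
 [636.02486223 -16.1487877  199.        ]] [624.00584682  38.97494688 199.        ] 112.83763282956869 102.3000968180864
bar ((532.0232543945312, 39.44908905029297), (151.59300231933594, 39.30470275878906), 0.6356862783432007)
0 110 [ 0.01  0.44 -0.15  0.99  0.   -0.34]
0 80 [ 0.02  0.48 -0.07  1.01  0.    0.2 ]
0 50 [0.02 0.53 0.   1.04 0.   0.72]
0 20 [-0.    0.57  0.06  1.07  0.    1.22]
0 -10 [-0.04  0.58  0.09  1.08  0.    1.71]
0 -40 [-0.08  0.58  0.08  1.08  0.    2.19]
0 -70 [-0.11  0.55  0.03  1.06  0.    2.68]
0 -100 [-0.13  0.5  -0.04  1.03  0.   -3.1 ]
0 -130 [-0.14  0.46 -0.12  1.    0.   -2.58]
0 -160 [-0.11  0.42 -0.18  0.97  0.   -2.03]
0 -190 [-0.08  0.4  -0.21  0.96  0.   -1.47]
0 -220 [-0.03  0.41 -0.2   0.97  0.   -0.9 ]
0 -250 [ 0.01  0.44 -0.15  0.99  0.   -0.34]
0 -280 [ 0.02  0.48 -0.07  1.01  0.    0.2 ]
180 110 [ 0.01  0.44 -0.15  0.99  0.    2.8 ]
180 80 [ 0.02  0.48 -0.07  1.01  0.   -2.94]
180 50 [ 0.02  0.53  0.    1.04  0.   -2.42]
180 20 [-0.    0.57  0.06  1.07  0.   -1.92]
180 -10 [-0.04  0.58  0.09  1.08  0.   -1.44]
180 -40 [-0.08  0.58  0.08  1.08  0.   -0.95]
180 -70 [-0.11  0.55  0.03  1.06  0.   -0.46]
180 -100 [-0.13  0.5  -0.04  1.03  0.    0.04]
180 -130 [-0.14  0.46 -0.12  1.    0.    0.56]
180 -160 [-0.11  0.42 -0.18  0.97  0.    1.11]
180 -190 [-0.08  0.4  -0.21  0.96  0.    1.67]
180 -220 [-0.03  0.41 -0.2   0.97  0.    2.24]
180 -250 [ 0.01  0.44 -0.15  0.99  0.    2.8 ]
180 -280 [ 0.02  0.48 -0.07  1.01  0.   -2.94]
[-0.08  0.37 -0.75  0.45  0.    3.06]
[-0.08  0.39 -0.71  0.47  0.    3.06]
[-0.07  0.46 -0.58  0.53  0.    3.07]
```

Handle angle is 102°, axis about (622,39), and the bar's front face is at x≈456. Now I'll push the bar home.

```bash
sed -i 's/AX=.*/AX=np.array([622.,39.])/' h.py
python3 - <<'E'
from h import *
o=[np.pi,0,np.pi]
f=lambda:np.round(np.r_[bot.get_state()["t"],bot.get_state()["tcp_pos"],bot.get_state()["contact_force"]],1)
bot.move_ptp([425,39,200],o); bot.grip(0.0); print(f())
bot.movel([425,39,33],max_speed=150); print(f())
print(bot.movel([485,39,33],max_speed=60,threshold=12),f())
print(bot.movel([512,39,33],max_speed=25,threshold=12),f())
cv2.imwrite("pics/t1.png",cv2.resize(imaging.capture("top")[150:280,205:325],None,fx=4,fy=4)); cv2.imwrite("pics/s1.png",imaging.capture("side"))
E
```

```text
[ 3.00e+00  4.25e+02  3.90e+01  2.00e+02 -2.00e-01  5.00e-01  5.00e-01]
[ 4.300e+00  4.256e+02  3.900e+01  3.350e+01  1.000e-01  4.000e-01
 -1.000e-01]
False [ 5.500e+00  4.855e+02  3.900e+01  3.320e+01  1.000e-01  1.000e-01
 -1.000e-01]
True [ 6.100e+00  4.961e+02  3.910e+01  3.220e+01  3.000e-01 -4.000e-01
  3.000e-01]
```

Run:
```python
from h import *
f=lambda:np.round(np.r_[bot.get_state()["t"],bot.get_state()["tcp_pos"],bot.get_state()["contact_force"]],1)
print(bot.movel([512,39,33],max_speed=20,threshold=20),f())
bot.movel([480,39,33]); bot.movel([480,39,215],max_speed=250); print(f())
cv2.imwrite("pics/c1.png",np.hstack([cv2.resize(imaging.capture("side")[190:285,215:315],None,fx=4,fy=4,interpolation=2),cv2.resize(imaging.capture("top")[180:275,225:325],None,fx=4,fy=4,interpolation=2)]))
```

```text
True [ 6.700e+00  4.958e+02  3.930e+01  3.110e+01 -9.000e-01  4.000e-01
 -6.000e-01]
[ 7.900e+00  4.796e+02  3.900e+01  2.140e+02  1.000e-01 -2.000e-01
 -3.000e-01]
```

View pics/c1.png

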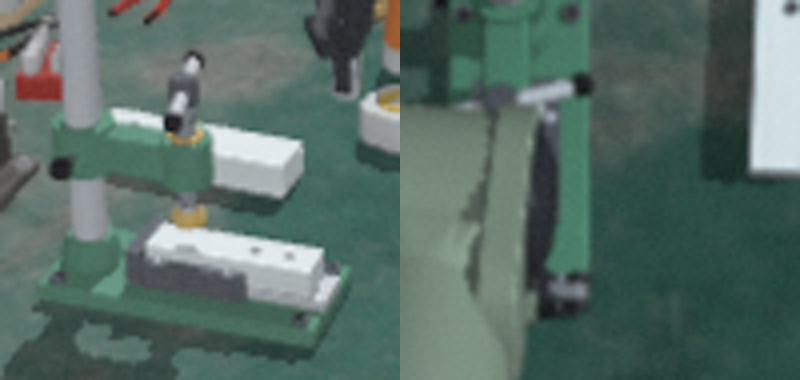

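The side view shows the bar seated, with the stop block directly behind it, and a second 20 N push stopped at the same x. That puts the rear face at 657, where the stop should be. Next I'll drive the handle, bearing on the ball (r = 57) so that force × 57 mm gives torque.

```bash
cat >> h.py <<'E'
def st():
    s=bot.get_state(); return s["t"],s["tcp_pos"],np.array(s["contact_force"])
def tang(th,F):
    a=np.radians(th); return -(F[0]*np.sin(a)-F[1]*np.cos(a))   # reaction against clockwise push
def go(th,z,gap=0,sp=150,thr=None):
    p,o=pose(th,z,55,gap,20.); return bot.movel(p,o,max_speed=sp,threshold=thr)
def enter(th,zrod,zup=245):
    p,o=pose(th,zup,55,14,20.); bot.move_ptp(p,o); go(th,zrod-10,14,200)
def leave(th,zrod,zup=245):
    go(th,zrod-10,14,100); go(th,zup,14,250)
def drive(th0,th1,zrod,step,sp=60,limit=None):
    "zrod at th0; returns angle reached, log"
    n=int(np.ceil(abs(th1-th0)/step)); log=[]
    for th in np.linspace(th0,th1,n+1)[1:]:
        hit=go(th,zrod-10-20*(th0-th)/360,0,sp,limit)
        t,p,F=st(); T=tang(th,F)*.057; e=p[:2]-AX; log.append((th,t,T,hit))
        print(f"{th:.0f} t{t:.1f} T{T:.3f} F{np.round(F,1)} dz{p[2]-(zrod-10-20*(th0-th)/360):.1f} r{np.hypot(*e):.1f} {'HIT' if hit else ''}")
        if hit or T>.45: break
    return th,log
E
python3 - <<'E'
from h import *
bot.movel([480,39,245],max_speed=250)
enter(102,199); print(st())
drive(102,75,199,4.5,40,20)
cv2.imwrite("pics/c2.png",np.hstack([cv2.resize(imaging.capture("side")[150:245,205:305],None,fx=4,fy=4,interpolation=2),cv2.resize(imaging.capture("top")[150:245,205:305],None,fx=4,fy=4,interpolation=2)]))
E
```

```text
(9.1667, array([576.21004726,  85.28244707, 188.9631986 ]), array([-0.36805013,  0.20673441, -0.58821639]))
98 t9.8 T0.032 F[-0.6  0.5  2.3] dz0.4 r58.5 
93 t10.0 T0.151 F[-2.7  0.4  2.2] dz0.1 r58.7 
88 t10.3 T0.248 F[-4.3  1.8  2.2] dz0.0 r58.7 
84 t10.6 T0.211 F[-3.6  1.5  1.9] dz-0.0 r58.7 
80 t10.8 T0.151 F[-2.3  2.3  3. ] dz-0.0 r58.7 
75 t11.1 T0.170 F[-2.2  3.2  2. ] dz-0.0 r58.7
```

View pics/c2.png

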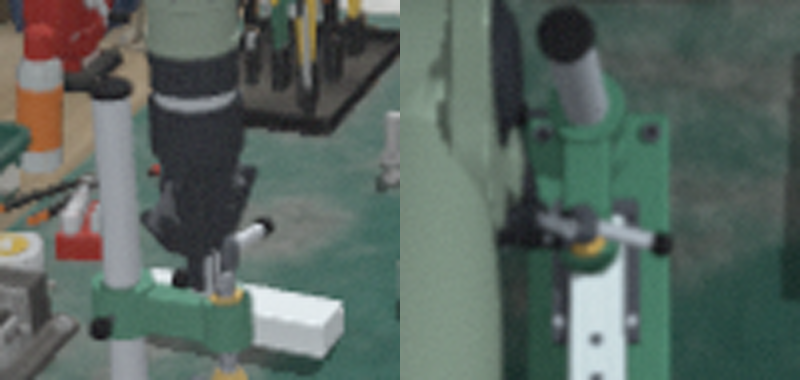

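The picture shows the left end driven to about 75°, so the right end is now at about −105°, in front. Next is the free half turn from the right end, with threshold calibration over its last part.

Run:
```python
from h import *
leave(75,197.5); enter(-103,197.5); print("in",st()[0],np.round(st()[2],1))
th,l=drive(-105,-195,197.5,15,80,20)
z=197.5-20*90/360
for k,thr in enumerate([4,5,6,7,8,9]):
    a=-195-15*k; za=z-10-20*15*k/360
    go(a,za,3,40); bot.dwell(.1); F0=st()[2]
    h=go(a-15,za-.83,0,40,thr); t,p,F=st(); print(thr,h,f"t{t:.1f}",np.round(F0,1),np.round(F,1),"short",np.round(np.linalg.norm(p[:2]-pose(a-15,0,55,0,20.)[0][:2]),1))
    if h: print("  resume",go(a-15,za-.83,0,60,20))
```

```text
in 15.15 [-0.3 -0.6  0.2]
-120 t15.7 T0.098 F[ 1.5 -0.8  0.9] dz1.9 r58.6 
-135 t16.1 T0.210 F[ 2.4 -2.8  3.6] dz1.2 r58.5 
-150 t16.5 T0.153 F[ 0.6 -2.7  1.2] dz0.1 r58.4 
-165 t16.9 T0.074 F[ 0.1 -1.3  1.2] dz-0.3 r58.7 
-180 t17.3 T0.095 F[-1.8 -1.7  1.3] dz-0.4 r59.0 
-195 t17.7 T0.179 F[-2.3 -2.6  0.8] dz-0.5 r59.2 
4 True t18.4 [-0.4  0.   0.5] [0.1 0.6 0.2] short 13.7
  resume False
5 True t19.4 [-0.5 -0.1  0.2] [ 0.5 -0.4  0.1] short 14.1
  resume False
6 True t20.4 [ 0.5  0.  -0.1] [ 0.4 -0.5 -0.7] short 13.7
  resume False
7 False t21.7 [-0.   0.7 -0.2] [-3.4 -0.3  2.5] short 0.7
8 False t22.7 [-0.4 -0.5  0. ] [-4.3  1.2  2. ] short 0.6
9 False t23.7 [-0.5 -0.4 -1. ] [-2.2  1.4  1.9] short 0.6
```

Free running shows as 6–7 N (6 trips, 7 does not), so 1.5× is about 9.5 N. I'll take the other end round with that threshold, starting each chord unloaded.

```bash
cat >> h.py <<'E'
def careful(a,end,zr,thr=9.5,step=15,sp=40):
    "zr = rod z at angle a. returns (clamped, angle)"
    a0=a; last=None
    zz=lambda th: zr-10-20*(a0-th)/360
    while a>end+.5:
        b=max(a-step,end); go(a,zz(a),3,60); bot.dwell(.1); F0=st()[2]
        h=go(b,zz(b),0,sp,thr); t,p,F=st()
        e=p[:2]-AX; cur=np.degrees(np.arctan2(e[1],e[0]))-np.degrees(np.arctan2(20,55)); cur+=360*np.round((b-cur)/360)
        print(f"{a:.1f}->{b:.1f} at {cur:.1f} hit {h} t{t:.1f} F0{np.round(F0,1)} F{np.round(F,1)} dT{tang(b,F-F0)*.057:.2f} dz{p[2]-zz(cur):.1f}")
        if h:
            if last is not None and last-cur<1.5: return True,cur
            last=cur; a=cur; sp=25
        else: a=b
    return False,a
E
python3 - <<'E'
from h import *
leave(-285,187.5); enter(-103,187.5); print(st()[0])
r=careful(-105,-285,187.5); print(r)
E
```

```text
27.6833
-105.0->-120.0 at -118.8 hit False t28.8 F0[0.3 0.7 0. ] F[ 3.6 -1.8 -1.3] dT0.23 dz0.2
-120.0->-135.0 at -134.5 hit False t29.7 F0[-0.5  0.8 -0.1] F[ 2.4 -3.6 -2.5] dT0.29 dz-0.1
-135.0->-150.0 at -149.4 hit False t30.7 F0[ 0.  -1.1 -0.2] F[ 0.9 -4.1 -1.8] dT0.18 dz0.0
-150.0->-165.0 at -164.5 hit False t31.6 F0[-0.5 -0.1 -0.5] F[ 0.1 -4.9 -0.9] dT0.27 dz-0.1
-165.0->-180.0 at -179.6 hit False t32.6 F0[-1.2 -0.5  0.1] F[-2.  -3.8  0.5] dT0.19 dz-0.1
-180.0->-195.0 at -194.6 hit False t33.5 F0[ 0.3 -0.1  0.1] F[-2.2 -3.8  0.4] dT0.24 dz-0.1
-195.0->-210.0 at -209.6 hit False t34.5 F0[-0.   1.1 -0.6] F[-3.1 -3.1  2.5] dT0.29 dz-0.2
-210.0->-225.0 at -224.6 hit False t35.5 F0[0.2 0.  0.2] F[-4.1 -1.9  1.4] dT0.25 dz-0.2
-225.0->-240.0 at -239.3 hit False t36.4 F0[-0.6 -0.4  0.9] F[-5.  -1.6  2.8] dT0.26 dz-0.2
-240.0->-255.0 at -253.5 hit False t37.4 F0[ 0.2 -0.7  0.9] F[-6.3 -0.8  4.3] dT0.36 dz-0.2
-255.0->-270.0 at -254.2 hit True t38.0 F0[-0.7 -0.7 -0.7] F[0.3 0.1 0. ] dT-0.05 dz-1.0
-254.2->-269.2 at -255.4 hit True t38.8 F0[-0.1  0.9  0.3] F[ 0.9 -0.4  0.1] dT-0.06 dz-1.1
(True, np.float64(-255.44323863298644))
```

Turning became heavier from about −245° (hold torque 0.25 → 0.36) and it trips 9.5 N at −255°. I'll confirm with fine, slow steps, reading the tangential force directly.

Run:
```python
from h import *
zr=187.5-20*150/360
go(-254,zr-10,3,40); bot.dwell(.2); F0=st()[2]; print(np.round(F0,1))
for i in range(14):
    th=-253-i*.7; h=go(th,zr-10+.3,0,8,11); bot.dwell(.15)
    Fs=np.mean([ (bot.dwell(.03),st()[2])[1] for _ in range(3)],0); t,p,_=st()
    e=p[:2]-AX; cur=np.degrees(np.arctan2(e[1],e[0]))-np.degrees(np.arctan2(20,55))-360
    T=tang(th,Fs)*.057; print(f"{th:.1f} cur{cur:.1f} T{T:.3f} F{np.round(Fs,1)} t{t:.1f} {h}")
    if h or T>.44: break
```

```text
[-0.5 -0.1 -0.2]
-253.0 cur-253.0 T-0.000 F[-0.   0.  -0.1] t39.9 False
-253.7 cur-253.7 T0.017 F[-0.4  0.3 -0.2] t40.4 False
-254.4 cur-254.4 T0.009 F[-0.1 -0.4  0.4] t40.9 False
-255.1 cur-255.1 T0.030 F[-0.5 -0.  -0.2] t41.4 False
-255.8 cur-255.7 T0.022 F[-0.4 -0.1  0.4] t41.9 False
-256.5 cur-255.9 T0.240 F[-3.8 -2.   1. ] t42.4 False
-257.2 cur-256.1 T0.343 F[-5.6 -2.4  3.2] t42.9 False
-257.9 cur-256.5 T0.447 F[-7.4 -3.   3.6] t43.4 False
```

The handle holds 0.447 N·m without slipping, so it is nipped up. Back off, check and look.

Run:
```python
from h import *
z=st()[1][2]; go(-256.5,z,14,40); go(-256.5,260,14,200)
bot.movel([450,90,300],max_speed=200); print(st()[0],np.round(st()[2],1))
cv2.imwrite("pics/c3.png",np.hstack([cv2.resize(imaging.capture("side")[165:275,215:315],None,fx=4,fy=4,interpolation=2),cv2.resize(imaging.capture("top")[165:275,225:325],None,fx=4,fy=4,interpolation=2)]))
```

```text
45.3083 [ 0.3  0.1 -0.4]
```

View pics/c3.png

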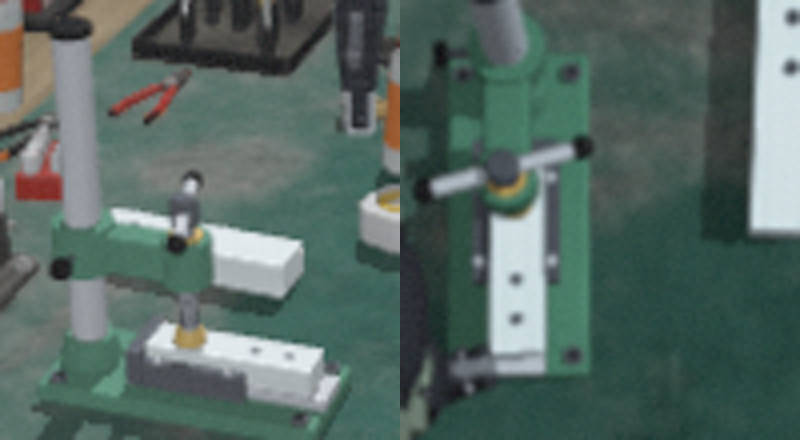

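The side view shows the brass pad at (190,335) down on the bar, the bar against the stop and the gripper clear, so I'm handing in.

```bash
python3 -c "
from bench import bot
print(bot.sign_off())"
```

```text
the job is handed in; nothing more can be done
None
```

The bar is home against the end stop and clamped at about 0.45 N·m on the handle; the arm is clear, none of its moves went near the other things, and the job was handed in at about 45 s (no verdict was returned).

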